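# Roll down the cap strips of a 48-well plate

## Robot

A 6-joint arm with a two-finger parallel gripper is mounted at the origin on the work surface. World frame = base frame: x ahead of the robot, y to its left, z up, the work surface at z = 0. Lengths are in m, angles in rad, forces in N, time in s.
With the tool pointing down it reaches from about 0.25 to 0.775 m from the base axis. Payload 4 kg.
Tool frame: the origin (TCP) lies at the very end of the fingers, on their centre line; the grasp point (between the pads) lies 19 mm behind it; y points along the fingers, x is the direction in which the jaws open and shut, and the axes are right-handed (so a half turn about y gives the same grasp; the last joint's range is limited). The gripper opens to 94 mm and grips with 3 to 60 N. Pads are 16 mm wide; open, the fingers measure 119 mm over their backs; the gripper's body (75 mm by 177 mm) begins 78 mm behind the grasp point.
Start: joints at [-1.368, 0.087, 1.371, -0, 1.684, -0.103], TCP at [0.166, -0.525, 0.185] pointing down, gripper open.
Joint ranges: [-3.1, 3.1], [-0.76, 2.03], [0.27, 2.55], [-1.08, 4.22], [0.17, 2.65], [-2.57, 2.57]. Speed limits (rad/s): [2.79, 2.79, 3.14, 3.14, 3.14, 3.14].

## Interface

Orientations are given as [roll, pitch, yaw] about the fixed x, y, z axes, in that order (R = Rz(yaw) Ry(pitch) Rx(roll)).
In Python, from bench import robot, snapshot, workorder gives the robot as it stands.
- The arm moves only by the tool play_rows, never from a script. Its argument "steps" is a list of rows, each an object of numbers: "x", "y", "z": the shift along the world's x, y, z in m; "rx", "ry", "rz": the turn, a rotation vector about the world's x, y, z in rad; "hand": the finger opening in m, from 0 to 0.094. A call has 1 to 8 rows; each row shifts and turns the commanded pose from where the row before left it; what a row does not reach is not made up. A row lasts 1/8 s, in which the tool goes at most 62.5 mm and 10.7 degrees, less where a joint would pass 70% of its speed; a pose out of reach is approached as far as the arm can. A call is refused whole if a number of a shift passes 0.0625 or a number of a turn 0.188, either way. A call with a gripper value outside its range is refused whole. The fingers move at their own pace and stop on an object; the grip force is fixed at half the most. Time passes only in rows, so rows that do not move let the fingers close. It gives the time, the measured TCP pose, the force and the opening at its end, in the units of the state.
- robot.get_obs(): the state, without advancing time (a new reading comes with each control period).
- snapshot(name): name is "scene" or "top" or "wrist"; returns a dict with "color" (400x640x3 uint8, red, green, blue), "range_z" (400x640 float32, m along the optical axis (not along the pixel's ray), 0 where there is no reading), "fov_y" (degrees; the focal length in pixels is half the picture's height over the tangent of half this angle, whatever the lens; pixels are square), "cx", "cy" (the principal point, pixels), "T" (4x4, takes a point from camera to world coordinates). Camera axes: x right, y down, z forward; pixel columns grow to the right and rows downward; lengths in m; the calibration is good to about 2 mm. The wrist camera is an equidistant fisheye: a pixel r from the principal point sees the ray r / f radians off the axis. A picture is of the moment at which its call begins.
- workorder.close_job(): hands the job in, once; it reports no verdict.
The state is a dict: "time": time; "joint_positions": joint angles; "qvel": joint speeds; "joint_torque": joint torques, N m; "tool_pos": TCP position; "ee_rot": TCP orientation; "wrist_force": force on the tool from outside, world axes, zero at the start; "wrist_torque": the same for the moment, N m; "width": finger opening in m.
Only numpy, scipy, OpenCV 4.12 (cv2) and the standard library are available. Lean on these libraries where they do the work, as an engineer would, in place of code of your own. Each camera call takes 0.05 s, during which the arm holds its last target.

## Task

Take the hand roller out of its stand and roll its wheel across the sheet of eight cap strips on the well plate, with a steady downward push of about 12 N, until every strip is pressed fully home. More than 25 N on the wheel cracks the wells, and the gripper itself must not press on the plate or its nest. Then set the roller back upright in its stand (do not drop it) and let go, leaving everything else on the bench where it is.

Things in the scene. Friction and masses are not known exactly. Their poses are not given: they have to be found in the camera images.
- nest: fixed aluminium base, 156 x 114 mm, with a dark rim 22 mm high, holding a clear 48-well plate (128 x 86 mm). Origin: centre of its underside, on the table; x is its long side, z up. Eight teal cap strips lie side by side across the plate: a flat sheet 104 (x) x 78 (y) mm, centred on the origin. The plate's frame beyond both x ends is 1 mm lower than the seated strips
- sheet (a point): point on the table under the middle of the sheet of strips (axes as the nest's). It does not show how high the plate sits: the tops of the strips, once home, lie 34 to 40 mm above it (37 to 43 mm while proud), different every time, and the sheet may lean up to 0.02 rad along x (each end up to 1 mm higher or lower than the middle)
- stand: fixed grey stand for the roller, 68 (x) x 102 (y) mm, 44 mm high: a pocket 44 x 90 mm, open on top, between two thick walls that carry the roller's cross plate. Origin: centre of its underside, on the table. The roller hangs in it upright, axle along the stand's y, either way round, its origin 4 mm above the stand's, with about 4 mm of play each way
- roller: loose hand roller, about 0.3 kg, at first in the stand. Origin: lowest point of the wheel, mid length; z up, y along the axle: it rolls along x. Wheel axle at z = 18 mm; cheeks 82 mm over their outsides in y; aluminium cross plate 60 (x) x 82 (y) mm at z = 40 to 46 mm; orange grip block 24 (x) x 28 (y) mm, z = 46 to 92 mm, for a grasp from above; fingertips may rest on the cross plate
- wheel: the roller's free-turning rubber wheel, 36 mm diameter, 70 mm long. Origin: its centre on the axle; y along the axle; its z points up at the start and turns with it
- strip1 (a joint): cap strip 1 of 8, centred at x = -45.5 mm in the nest's frame: 0 = proud, 0.003 m = fully home on its hard stop. 78 mm long in y, 12.4 mm wide in x, 13 mm pitch; needs about 4 N on itself to go down, gives slowly, and stays where it is left
- strip2 (a joint): cap strip 2 of 8, centred at x = -32.5 mm in the nest's frame: 0 = proud, 0.003 m = fully home on its hard stop. 78 mm long in y, 12.4 mm wide in x, 13 mm pitch; needs about 4 N on itself to go down, gives slowly, and stays where it is left
- strip3 (a joint): cap strip 3 of 8, centred at x = -19.5 mm in the nest's frame: 0 = proud, 0.003 m = fully home on its hard stop. 78 mm long in y, 12.4 mm wide in x, 13 mm pitch; needs about 4 N on itself to go down, gives slowly, and stays where it is left
- strip4 (a joint): cap strip 4 of 8, centred at x = -6.5 mm in the nest's frame: 0 = proud, 0.003 m = fully home on its hard stop. 78 mm long in y, 12.4 mm wide in x, 13 mm pitch; needs about 4 N on itself to go down, gives slowly, and stays where it is left
- strip5 (a joint): cap strip 5 of 8, centred at x = 6.5 mm in the nest's frame: 0 = proud, 0.003 m = fully home on its hard stop. 78 mm long in y, 12.4 mm wide in x, 13 mm pitch; needs about 4 N on itself to go down, gives slowly, and stays where it is left
- strip6 (a joint): cap strip 6 of 8, centred at x = 19.5 mm in the nest's frame: 0 = proud, 0.003 m = fully home on its hard stop. 78 mm long in y, 12.4 mm wide in x, 13 mm pitch; needs about 4 N on itself to go down, gives slowly, and stays where it is left
- strip7 (a joint): cap strip 7 of 8, centred at x = 32.5 mm in the nest's frame: 0 = proud, 0.003 m = fully home on its hard stop. 78 mm long in y, 12.4 mm wide in x, 13 mm pitch; needs about 4 N on itself to go down, gives slowly, and stays where it is left
- strip8 (a joint): cap strip 8 of 8, centred at x = 45.5 mm in the nest's frame: 0 = proud, 0.003 m = fully home on its hard stop. 78 mm long in y, 12.4 mm wide in x, 13 mm pitch; needs about 4 N on itself to go down, gives slowly, and stays where it is left
- dish: bystander, loose: round clear culture dish with an amber disc inside, 93 mm across, 15 mm high. Origin: centre of its underside
- marker: bystander, loose: black marker pen with a blue cap, 132 mm long, 14 mm thick. Origin: centre of its underside
- spare_plate: bystander, loose: clear six-well plate without a lid, 128 x 86 x 20 mm. Origin: centre of its underside
- tube_rack: bystander, loose: green tube rack with coloured tube caps, 60 x 150 mm, 54 mm high. Origin: centre of its underside
- bottle: bystander, loose: amber bottle with a blue cap, 68 mm across, 160 mm high. Origin: centre of its underside
- forceps: bystander, loose: steel forceps, 126 mm long, 7 mm high. Origin: centre of its underside
- timer: bystander, loose: white bench timer with a dark window, 70 x 90 x 22 mm. Origin: centre of its underside
There are look-alikes about, which are no part of the job. What is shaped like the roller but green is not meant. What is shaped like the stand but yellow is not meant.

How it is judged:
By the outcome, as a careful person would: the job done as asked, in the order asked, and still so for the second after the job is handed in, with the robot touching nothing.
It also fails if it takes over 72 s, if anything falls off the work surface, if the arm or the gripper's body presses on something with over 40 N, if the wrist force passes 120 N, or if a joint passes its speed limit or range.

## Working session

There is one attempt and no reset: what is moved stays moved. The work goes in short steps, Python scripts to look and compute and a tool call to move; the robot and the scene stay as the last step left them, time stands still between calls to the robot, and variables do not carry over. Pictures are saved under pics/ and viewed, and the job is handed in when it is done.

Besides the shell and the picture viewer there is one more tool, called after "Request:" as a command line: name --argument value ..., lists and objects as JSON in quotes. play_rows: Moves the arm, as the interface text tells. Its arguments: {"type":"object","properties":{"steps":{"type":"array"}},"required":["steps"]}

```bash
ls; mkdir -p pics
python3 - <<'E'
from bench import robot, snapshot
import cv2, numpy as np
print(robot.get_obs())
for n in ["scene","top","wrist"]:
    s=snapshot(n); np.savez(f"pics/{n}0.npz",**s)
    cv2.imwrite(f"pics/{n}0.png",s["color"][:,:,::-1]); print(n,s["fov_y"],s["cx"],s["cy"],np.round(s["T"],3).tolist())
E
```

```text
pics
{'time': 0.0, 'joint_positions': array([-1.36806459e+00,  8.79393829e-02,  1.37227297e+00, -9.70607305e-06,
        1.68357884e+00, -1.03079098e-01]), 'qvel': array([ 0.00112182,  0.00059953, -0.00176643,  0.00026415, -0.00119871,
       -0.00068275]), 'joint_torque': array([ 5.18051384e-04, -3.40185428e+01, -3.02425039e+01,  7.16775586e-02,
        3.28826567e-02, -1.77904067e-04]), 'tool_pos': array([ 0.16546865, -0.52389186,  0.18420326]), 'ee_rot': array([-1.5705797 ,  0.00218786, -1.26498634]), 'wrist_force': array([-0.69268517,  0.0067434 , -0.53289092]), 'wrist_torque': array([-0.01435406,  0.01377072, -0.01999209]), 'width': 0.09410085698008606}
scene 45.017378244685105 321.6040245433124 196.3654759094368 [[-0.124, 0.702, -0.701, 1.679], [0.992, 0.098, -0.077, 0.149], [0.014, -0.705, -0.709, 1.25], [0.0, 0.0, 0.0, 1.0]]
top 46.13481284571503 325.310736886655 210.34779401612207 [[-0.015, -0.997, 0.082, 0.416], [-1.0, 0.017, 0.018, -0.002], [-0.019, -0.081, -0.996, 1.385], [0.0, 0.0, 0.0, 1.0]]
wrist 65.70646984690485 320.27856665250687 195.61643845643195 [[0.302, -0.919, -0.254, 0.239], [-0.953, -0.291, -0.08, -0.501], [-0.001, 0.267, -0.964, 0.383], [0.0, 0.0, 0.0, 1.0]]
```

View pics/scene0.png

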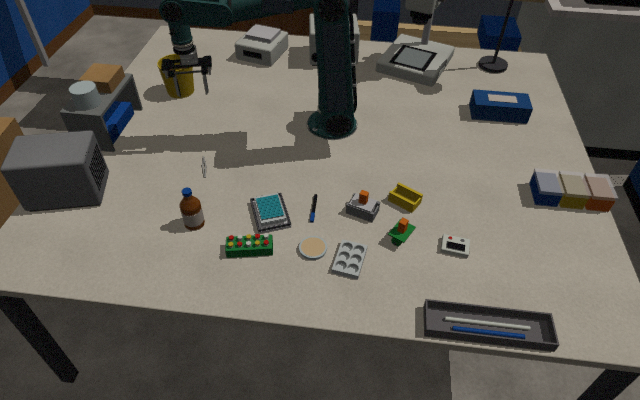

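View pics/top0.png

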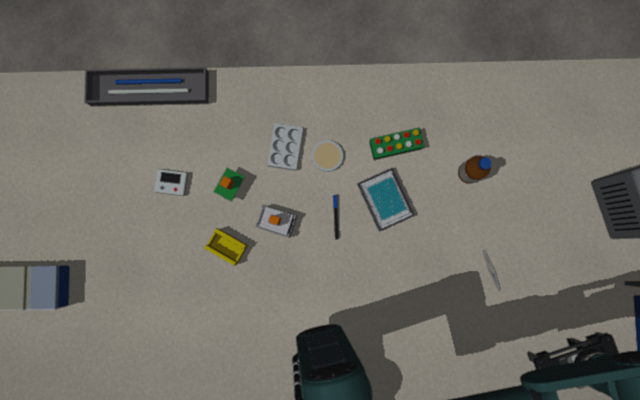

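View pics/wrist0.png

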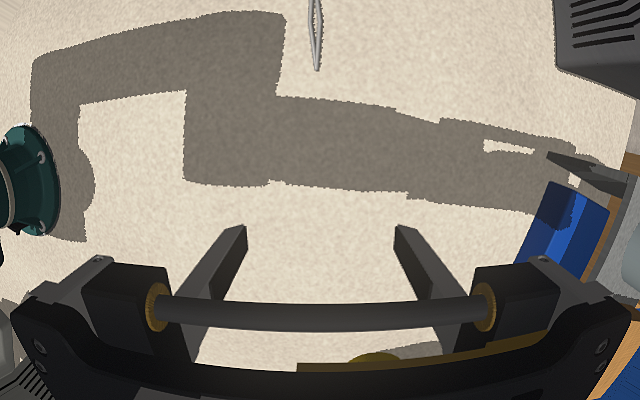

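Candidates: grey stand with aluminium plate and orange grip at top (277,220); green look-alike roller at (229,182); yellow look-alike stand at (228,245). The first fits. I'll confirm it in a crop and get coarse positions.

```bash
cat > h.py <<'E'
import numpy as np, cv2
from scipy.spatial.transform import Rotation as R
def rays(s,uv,fish=False):
    uv=np.asarray(uv,float).reshape(-1,2); f=200/np.tan(np.radians(float(s["fov_y"]))/2)
    d=(uv-[float(s["cx"]),float(s["cy"])])/f
    if fish:
        r=np.linalg.norm(d,axis=1,keepdims=True)+1e-12
        v=np.hstack([d/r*np.sin(r),np.cos(r)])
    else: v=np.hstack([d,np.ones((len(d),1))])
    T=s["T"]; return T[:3,3],v@T[:3,:3].T
def onplane(s,uv,z,fish=False):
    o,v=rays(s,uv,fish); return o+v*((z-o[2])/v[:,2])[:,None]
def project(s,P,fish=False):
    P=np.asarray(P,float).reshape(-1,3); T=s["T"]; c=(P-T[:3,3])@T[:3,:3]
    f=200/np.tan(np.radians(float(s["fov_y"]))/2)
    if fish:
        n=np.linalg.norm(c[:,:2],axis=1); th=np.arctan2(n,c[:,2]); d=c[:,:2]/n[:,None]*th[:,None]
    else: d=c[:,:2]/c[:,2:]
    return d*f+[float(s["cx"]),float(s["cy"])]
def tri(views):  # list of (o,v)
    A=np.zeros((3,3));b=np.zeros(3)
    for o,v in views:
        v=v/np.linalg.norm(v);M=np.eye(3)-np.outer(v,v);A+=M;b+=M@o
    return np.linalg.solve(A,b)
def cloud(s,fish=False):
    v,u=np.mgrid[0:400,0:640]; f=200/np.tan(np.radians(float(s["fov_y"]))/2)
    o,r=rays(s,np.stack([u.ravel(),v.ravel()],1),fish)
    z=s["range_z"].ravel()
    zc=(r@s["T"][:3,:3])[:,2]
    P=o+r*(z/zc)[:,None]; P[z<=0]=np.nan
    return P.reshape(400,640,3)
E
python3 - <<'E'
from h import *
s=dict(np.load("pics/top0.npz"));sc=dict(np.load("pics/scene0.npz"))
for n,uv,z in [("grip",(276,219),.096),("standc",(277,221),.044),("teal",(386,198),.04),("green",(229,182),.09),("yellow",(228,245),.04),("bottle",(480,165),.16),("marker",(336,216),.01),("dish",(328,155),.01),("rack",(397,143),.05)]:
    print(n,onplane(s,[uv],z)[0].round(3))
P=cloud(s)
a=s["color"][180:280,195:315];cv2.imwrite("pics/c1.png",cv2.resize(a[:,:,::-1],None,fx=6,fy=6,interpolation=cv2.INTER_CUBIC)[:600])
a=sc["color"][170:260,330:440];cv2.imwrite("pics/c2.png",cv2.resize(a[:,:,::-1],None,fx=6,fy=6,interpolation=cv2.INTER_CUBIC))
hsv=cv2.cvtColor(s["color"],cv2.COLOR_RGB2HSV)
m=cv2.inRange(hsv,(85,100,80),(100,255,255)); c=max(cv2.findContours(m,0,2)[0],key=cv2.contourArea); 
b=cv2.boxPoints(cv2.minAreaRect(c)); W=onplane(s,b,.041); print(W.round(4), W.mean(0))
E
```

```text
grip [0.5   0.157 0.096]
standc [0.498 0.16  0.044]
teal [ 0.559 -0.153  0.04 ]
green [0.606 0.288 0.09 ]
yellow [0.431 0.302 0.04 ]
bottle [ 0.629 -0.388  0.16 ]
marker [ 0.512 -0.009  0.01 ]
dish [0.694 0.012 0.01 ]
rack [ 0.717 -0.188  0.05 ]
[[ 0.5897 -0.0998  0.041 ]
 [ 0.6207 -0.1697  0.041 ]
 [ 0.5277 -0.2093  0.041 ]
 [ 0.497  -0.1398  0.041 ]] [ 0.5587878  -0.15464402  0.041     ]
```

View pics/c1.png

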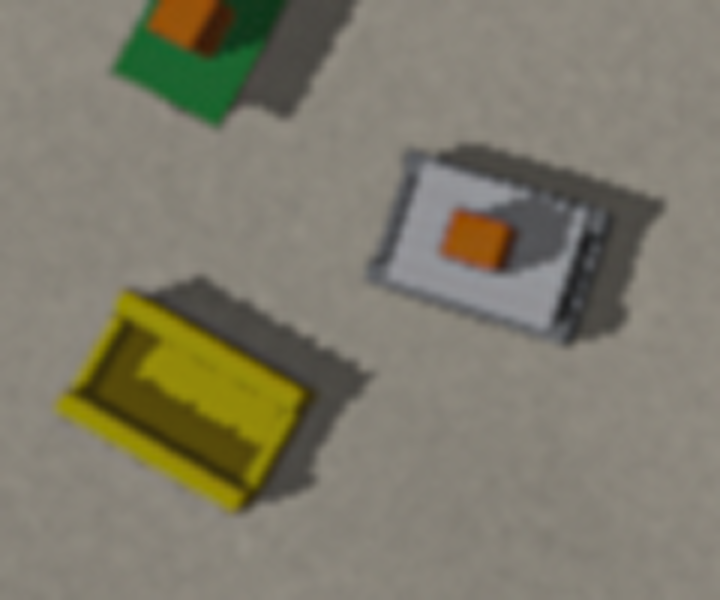

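View pics/c2.png

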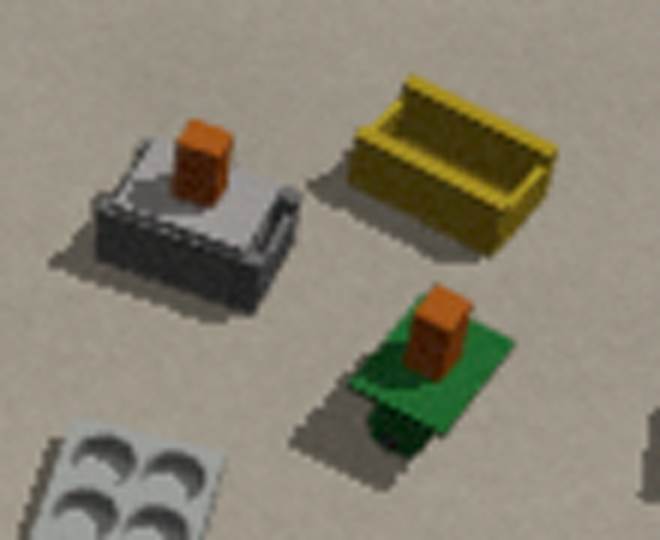

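Crop confirms it: grey stand with an aluminium plate and orange grip. The other two are green and yellow. Moving over the nest and stand for close wrist views.

Request:
play_rows --steps '[{"x": 0.028,"y": 0.05,"z": 0.005,"rz": 0.12},{"x": 0.028,"y": 0.05,"z": 0.005,"rz": 0.12},{"x": 0.028,"y": 0.05,"z": 0.005,"rz": 0.12},{"x": 0.028,"y": 0.05,"z": 0.005,"rz": 0.12},{"x": 0.028,"y": 0.05,"z": 0.005,"rz": 0.12},{"x": 0.028,"y": 0.05,"z": 0.005,"rz": 0.12},{"x": 0.028,"y": 0.05,"z": 0.005,"rz": 0.12},{"x": 0.028,"y": 0.05,"z": 0.005,"rz": 0.12}]'

```text
schema error: expected keys x, y, z, rx, ry, rz, hand
```

Run:
```python
from bench import robot, snapshot
import cv2, numpy as np
s=snapshot("wrist"); np.savez("pics/w1.npz",**s); cv2.imwrite("pics/w1.png",s["color"][:,:,::-1])
o=robot.get_obs();print(o["tool_pos"],o["ee_rot"],o["joint_positions"],s["T"].round(3).tolist())
```

```text
[ 0.16550451 -0.52413612  0.18464206] [-1.57066923e+00  1.34120334e-03 -1.26502205e+00] [-1.36808899e+00  8.76970689e-02  1.37166899e+00 -1.16410362e-05
  1.68357375e+00 -1.03068155e-01] [[0.302, -0.919, -0.254, 0.239], [-0.953, -0.291, -0.08, -0.501], [-0.001, 0.267, -0.964, 0.383], [0.0, 0.0, 0.0, 1.0]]
```

View pics/w1.png

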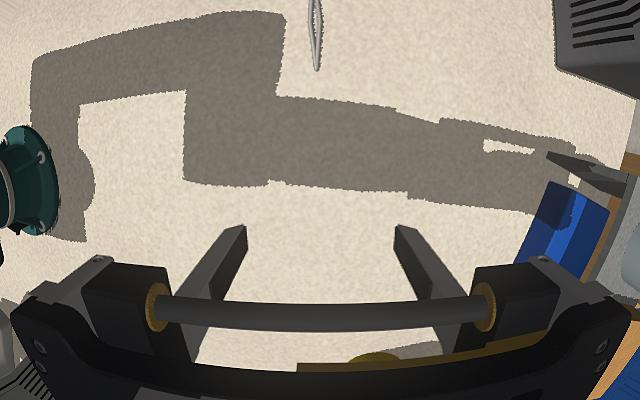

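All keys are required; nothing moved. Retrying.

Request:
play_rows --steps '[{"x": 0.028,"y": 0.05,"z": 0.005,"rx": 0,"ry": 0,"rz": 0.12,"hand": 0.094},{"x": 0.028,"y": 0.05,"z": 0.005,"rx": 0,"ry": 0,"rz": 0.12,"hand": 0.094},{"x": 0.028,"y": 0.05,"z": 0.005,"rx": 0,"ry": 0,"rz": 0.12,"hand": 0.094},{"x": 0.028,"y": 0.05,"z": 0.005,"rx": 0,"ry": 0,"rz": 0.12,"hand": 0.094},{"x": 0.028,"y": 0.05,"z": 0.005,"rx": 0,"ry": 0,"rz": 0.12,"hand": 0.094},{"x": 0.028,"y": 0.05,"z": 0.005,"rx": 0,"ry": 0,"rz": 0.12,"hand": 0.094},{"x": 0.028,"y": 0.05,"z": 0.005,"rx": 0,"ry": 0,"rz": 0.12,"hand": 0.094},{"x": 0.028,"y": 0.05,"z": 0.005,"rx": 0,"ry": 0,"rz": 0.12,"hand": 0.094}]'

```text
time: 1.2
tool_pos: [0.3901, -0.1228, 0.2256]
ee_rot: [-1.571, -0.001, -0.301]
wrist_force: [0.2, -0.8, 0.3]
width: 0.094
```

Run:
```python
from bench import robot, snapshot
import cv2, numpy as np
s=snapshot("wrist"); np.savez("pics/w1.npz",**s); cv2.imwrite("pics/w1.png",s["color"][:,:,::-1])
o=robot.get_obs();print(o["tool_pos"],o["ee_rot"],o["joint_positions"],s["T"].round(3).tolist())
```

```text
[ 0.3929547  -0.11644033  0.22630016] [-1.56461408 -0.00254753 -0.28918494] [-0.43254485 -0.23561875  1.59223272  0.00663202  1.78333602 -0.14196348] [[0.955, -0.285, -0.078, 0.413], [-0.296, -0.92, -0.256, -0.049], [0.001, 0.267, -0.964, 0.424], [0.0, 0.0, 0.0, 1.0]]
```

View pics/w1.png

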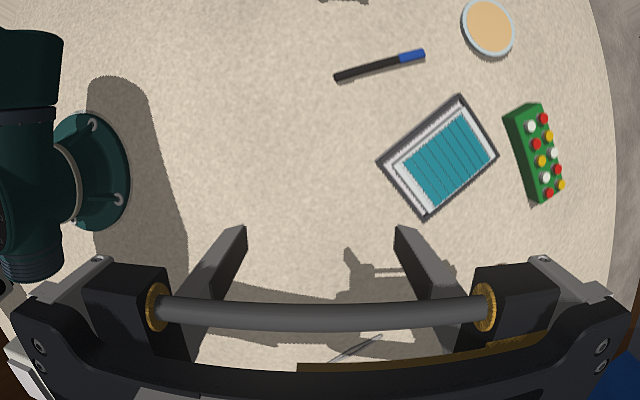

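Nest with teal sheet is at (437,157). On to the stand, ending with still rows for settling.

Request:
play_rows --steps '[{"x": 0.018,"y": 0.044,"z": 0,"rx": 0,"ry": 0,"rz": 0,"hand": 0.094},{"x": 0.018,"y": 0.044,"z": 0,"rx": 0,"ry": 0,"rz": 0,"hand": 0.094},{"x": 0.018,"y": 0.044,"z": 0,"rx": 0,"ry": 0,"rz": 0,"hand": 0.094},{"x": 0.018,"y": 0.044,"z": 0,"rx": 0,"ry": 0,"rz": 0,"hand": 0.094},{"x": 0.018,"y": 0.044,"z": 0,"rx": 0,"ry": 0,"rz": 0,"hand": 0.094},{"x": 0,"y": 0,"z": 0,"rx": 0,"ry": 0,"rz": 0,"hand": 0.094},{"x": 0,"y": 0,"z": 0,"rx": 0,"ry": 0,"rz": 0,"hand": 0.094}]'

```text
time: 2.12
tool_pos: [0.4793, 0.0949, 0.2251]
ee_rot: [-1.572, 0.001, -0.305]
wrist_force: [-0.4, -0.5, -0.6]
width: 0.0939
```

Run:
```python
from bench import robot, snapshot
import cv2, numpy as np
s=snapshot("wrist"); np.savez("pics/w2.npz",**s); cv2.imwrite("pics/w2.png",s["color"][:,:,::-1])
o=robot.get_obs();print(o["tool_pos"],o["ee_rot"],o["joint_positions"],s["T"].round(3).tolist())
```

```text
[0.47928007 0.0945087  0.22531927] [-1.57147372e+00  9.54057003e-05 -3.06117673e-01] [ 7.90198492e-02 -5.44776304e-02  1.43602629e+00 -6.02725644e-04
  1.76038687e+00  3.85024004e-01] [[0.954, -0.288, -0.081, 0.502], [-0.299, -0.919, -0.256, 0.169], [-0.001, 0.268, -0.963, 0.424], [0.0, 0.0, 0.0, 1.0]]
```

View pics/w2.png

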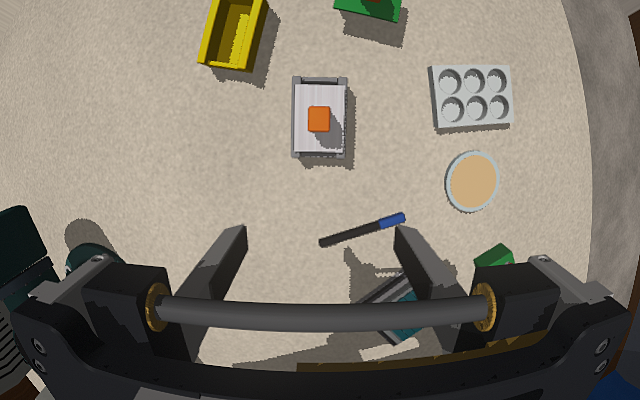

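Stand with plate and orange grip at (318,118), nearly aligned with the tool. Moving in for a second wrist view.

Request:
play_rows --steps '[{"x": 0.011,"y": 0.032,"z": -0.02,"rx": 0,"ry": 0,"rz": 0,"hand": 0.094},{"x": 0.011,"y": 0.032,"z": -0.02,"rx": 0,"ry": 0,"rz": 0,"hand": 0.094},{"x": 0,"y": 0,"z": 0,"rx": 0,"ry": 0,"rz": 0,"hand": 0.094},{"x": 0,"y": 0,"z": 0,"rx": 0,"ry": 0,"rz": 0,"hand": 0.094}]'

```text
time: 2.68
tool_pos: [0.5017, 0.158, 0.1861]
ee_rot: [-1.571, -0.001, -0.307]
wrist_force: [0.1, -0.5, 0.7]
width: 0.0941
```

```bash
cat > seg.py <<'E'
from h import *
def quad(m):
    c=max(cv2.findContours(m,0,2)[0],key=cv2.contourArea); h=cv2.convexHull(c)
    r=cv2.minAreaRect(c); return r
def orange(s):
    hsv=cv2.cvtColor(s["color"],cv2.COLOR_RGB2HSV)
    return cv2.inRange(hsv,(5,150,130),(18,255,255))
E
python3 - <<'E'
from bench import robot, snapshot
from seg import *
s=snapshot("wrist"); np.savez("pics/w3.npz",**s); 
o=robot.get_obs();print(o["tool_pos"],o["ee_rot"])
for n in ("w2","w3"):
    s=dict(np.load(f"pics/{n}.npz"));m=orange(s);
    cs=[c for c in cv2.findContours(m,0,2)[0] if cv2.contourArea(c)>30]
    for c in cs: print(n,cv2.minAreaRect(c),cv2.contourArea(c))
    c=cv2.resize(s["color"][40:240,220:420,::-1],None,fx=3,fy=3,interpolation=cv2.INTER_CUBIC);cv2.imwrite(f"pics/{n}c.png",c)
    P=cloud(s,True); m2=(m>0); print(np.nanmedian(P[m2],axis=0))
E
```

```text
[0.50188775 0.15806172 0.18659415] [-1.57053777 -0.00183887 -0.30686636]
w2 ((318.5, 118.5), (25.0, 21.0), 90.0) 497.0
[0.49812077 0.1623899  0.09511144]
w3 ((315.5, 188.5), (27.0, 23.0), 90.0) 610.5
w3 ((380.67645263671875, 24.294109344482422), (28.134132385253906, 21.10059928894043), 14.03624439239502) 538.5
[0.5086544  0.17521304 0.0933593 ]
```

View pics/w2c.png

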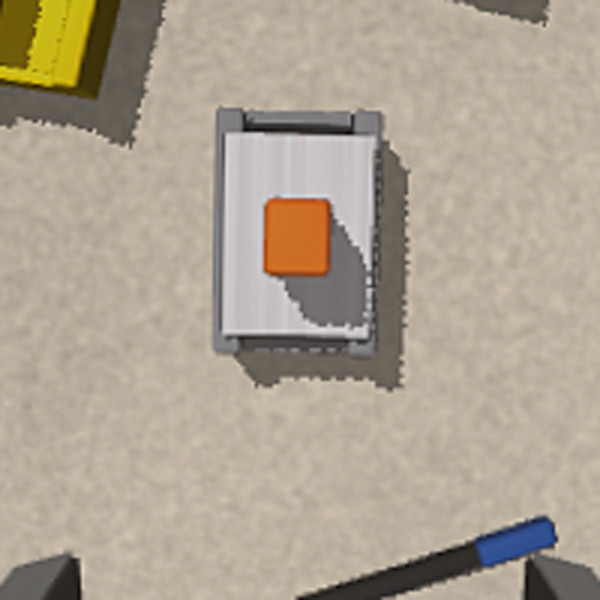

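View pics/w3c.png

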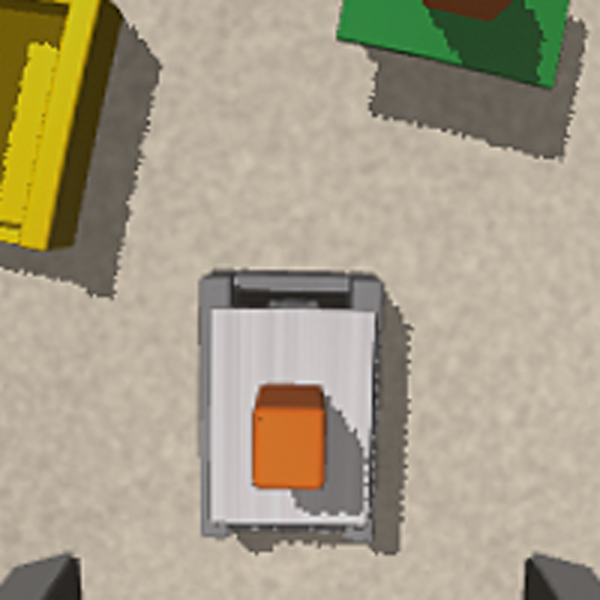

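Run:
```python
from seg import *
S={n:dict(np.load(f"pics/{n}.npz")) for n in("w2","w3")}
f=lambda a:(np.array(a,float)+.5)/3-.5+[220,40]
pts={"block":{"w2":[(265,199),(328,199),(328,275),(264,273)],"w3":[(256,408),(325,408),(325,489),(253,487)]},
"plate":{"w2":[(224,132),(376,135),(370,337),(221,334)],"w3":[(211,309),(377,312),(365,524),(211,520)]},
"standtop":{"w2":[(218,109),(381,111),(372,353),(214,350)],"w3":[(201,276),(383,277),(370,540),(203,535)]}}
for k,d in pts.items():
    r={n:rays(S[n],f(d[n]),True) for n in d}
    T=np.array([tri([(r[n][0],r[n][1][i]) for n in d]) for i in range(4)])
    print(k,T.round(4).tolist(),T.mean(0).round(4))
    z={"block":.096,"plate":.05,"standtop":.044}[k]
    for n in d:
        P=onplane(S[n],f(d[n]),z,True); e1=P[1]-P[0];e2=P[2]-P[3];l1=P[0]-P[3];l2=P[1]-P[2]
        print(n,P.mean(0).round(4),[round(float(np.linalg.norm(x)),4) for x in(e1,e2,l1,l2)],"yaw",[round(float(np.arctan2(x[1],x[0])),3) for x in (e1,e2)],[round(float(np.arctan2(-x[0],x[1])),3) for x in (l1,l2)])
```

```text
block [[0.492, 0.1784, 0.0937], [0.5131, 0.1718, 0.094], [0.5051, 0.146, 0.094], [0.4833, 0.1536, 0.0941]] [0.4984 0.1625 0.094 ]
w2 [0.4981 0.1626 0.096 ] [0.0219, 0.0225, 0.0261, 0.0268] yaw [-0.305, -0.336] [-0.322, -0.301]
w3 [0.4989 0.1629 0.096 ] [0.0219, 0.0234, 0.0262, 0.0268] yaw [-0.306, -0.335] [-0.355, -0.299]
plate [[0.4834, 0.2103, 0.0525], [0.5399, 0.1913, 0.0528], [0.5135, 0.1138, 0.0473], [0.4563, 0.1327, 0.045]] [0.4983 0.162  0.0494]
w2 [0.4983 0.1624 0.05  ] [0.0602, 0.0604, 0.0818, 0.0818] yaw [-0.325, -0.325] [-0.328, -0.325]
w3 [0.4986 0.1625 0.05  ] [0.06, 0.0588, 0.0802, 0.0807] yaw [-0.325, -0.333] [-0.328, -0.343]
standtop [[0.4826, 0.2221, 0.0386], [0.5466, 0.2014, 0.0366], [0.5129, 0.107, 0.0469], [0.451, 0.1271, 0.0429]] [0.4983 0.1644 0.0413]
w2 [0.4981 0.164  0.044 ] [0.0656, 0.0653, 0.0993, 0.0998] yaw [-0.317, -0.324] [-0.33, -0.333]
w3 [0.4984 0.1644 0.044 ] [0.0666, 0.0653, 0.1002, 0.1018] yaw [-0.313, -0.337] [-0.322, -0.336]
```

Two views agree: roller at (0.4984, 0.1625), yaw −0.327, block top ≈ 94–96 mm, plate ≈ 49.5 mm; stand centre (0.498, 0.164), same yaw. Descending.

Request:
play_rows --steps '[{"x": -0.0035,"y": 0.0045,"z": 0,"rx": 0,"ry": 0,"rz": -0.02,"hand": 0.094},{"x": 0,"y": 0,"z": -0.04,"rx": 0,"ry": 0,"rz": 0,"hand": 0.094},{"x": 0,"y": 0,"z": -0.04,"rx": 0,"ry": 0,"rz": 0,"hand": 0.094},{"x": 0,"y": 0,"z": -0.03,"rx": 0,"ry": 0,"rz": 0,"hand": 0.094},{"x": 0,"y": 0,"z": -0.015,"rx": 0,"ry": 0,"rz": 0,"hand": 0.094},{"x": 0,"y": 0,"z": 0,"rx": 0,"ry": 0,"rz": 0,"hand": 0.094},{"x": 0,"y": 0,"z": 0,"rx": 0,"ry": 0,"rz": 0,"hand": 0.094}]'

```text
time: 3.6
tool_pos: [0.4993, 0.1642, 0.0622]
ee_rot: [-1.569, -0.003, -0.325]
wrist_force: [0.3, 0.5, 0.2]
width: 0.0942
```

Run:
```python
from bench import robot, snapshot
import cv2, numpy as np
s=snapshot("wrist"); np.savez("pics/w4.npz",**s); cv2.imwrite("pics/w4.png",s["color"][:,:,::-1])
o=robot.get_obs();print(o["time"],o["tool_pos"],o["ee_rot"],o["wrist_force"])
```

```text
3.65 [0.49940907 0.16423451 0.0623346 ] [-1.56900118 -0.00310113 -0.32516171] [-0.02987161 -0.50772721  0.81973849]
```

View pics/w4.png

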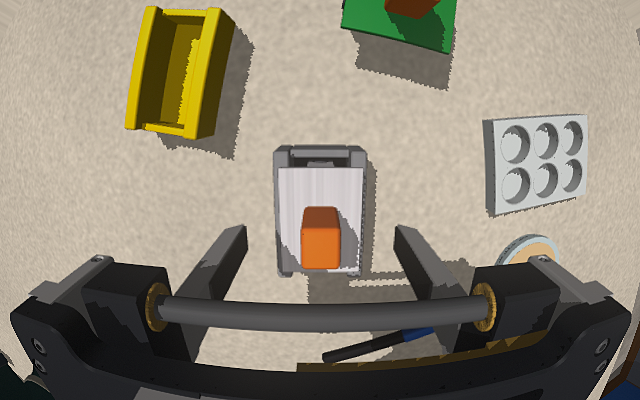

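Block sits centred between the fingers (320,240). Lower 9 mm and close.

Request:
play_rows --steps '[{"x": -0.001,"y": -0.0015,"z": -0.006,"rx": 0,"ry": 0,"rz": 0,"hand": 0.094},{"x": 0,"y": 0,"z": -0.003,"rx": 0,"ry": 0,"rz": 0,"hand": 0.06},{"x": 0,"y": 0,"z": 0,"rx": 0,"ry": 0,"rz": 0,"hand": 0.02},{"x": 0,"y": 0,"z": 0,"rx": 0,"ry": 0,"rz": 0,"hand": 0.0},{"x": 0,"y": 0,"z": 0,"rx": 0,"ry": 0,"rz": 0,"hand": 0.0},{"x": 0,"y": 0,"z": 0,"rx": 0,"ry": 0,"rz": 0,"hand": 0.0},{"x": 0,"y": 0,"z": 0,"rx": 0,"ry": 0,"rz": 0,"hand": 0.0},{"x": 0,"y": 0,"z": 0,"rx": 0,"ry": 0,"rz": 0,"hand": 0.0}]'

```text
time: 4.65
tool_pos: [0.4971, 0.1625, 0.0514]
ee_rot: [-1.571, -0.0, -0.325]
wrist_force: [0.2, -0.0, -0.5]
width: 0.0274
```

Run:
```python
from bench import robot, snapshot
o=robot.get_obs();print(o["time"],o["tool_pos"],o["ee_rot"],o["wrist_force"],o["wrist_torque"],o["width"])
```

```text
4.65 [0.49709695 0.16247201 0.05141932] [-1.57080634e+00 -1.04408814e-04 -3.25038644e-01] [ 0.17833896 -0.02265499 -0.48096085] [-0.042535   -0.02611714  0.02230806] 0.02744143221843132
```

Request:
play_rows --steps '[{"x": 0,"y": 0,"z": 0,"rx": 0,"ry": 0,"rz": 0,"hand": 0.0},{"x": 0,"y": 0,"z": 0,"rx": 0,"ry": 0,"rz": 0,"hand": 0.0},{"x": 0,"y": 0,"z": 0,"rx": 0,"ry": 0,"rz": 0,"hand": 0.0}]'

```text
time: 5.03
tool_pos: [0.4974, 0.1624, 0.0515]
ee_rot: [-1.571, -0.001, -0.325]
wrist_force: [2.3, -0.5, 0.3]
width: 0.0236
```

Run:
```python
from bench import robot, snapshot
import cv2
o=robot.get_obs();print(o["time"],o["tool_pos"],o["ee_rot"],o["wrist_force"],o["wrist_torque"],o["width"])
```

```text
5.025 [0.497423   0.16243375 0.05150797] [-1.57061682e+00 -8.32570165e-04 -3.25076216e-01] [ 2.30494369 -0.45070344  0.29909942] [-0.09017368 -0.28877483 -0.04076994] 0.02364185789785203
```

Gripped (23.6 mm). Lifting straight up.

Request:
play_rows --steps '[{"x": 0,"y": 0,"z": 0.008,"rx": 0,"ry": 0,"rz": 0,"hand": 0.0},{"x": 0,"y": 0,"z": 0.012,"rx": 0,"ry": 0,"rz": 0,"hand": 0.0},{"x": 0,"y": 0,"z": 0.02,"rx": 0,"ry": 0,"rz": 0,"hand": 0.0},{"x": 0,"y": 0,"z": 0.025,"rx": 0,"ry": 0,"rz": 0,"hand": 0.0},{"x": 0,"y": 0,"z": 0.025,"rx": 0,"ry": 0,"rz": 0,"hand": 0.0},{"x": 0,"y": 0,"z": 0.015,"rx": 0,"ry": 0,"rz": 0,"hand": 0.0},{"x": 0,"y": 0,"z": 0,"rx": 0,"ry": 0,"rz": 0,"hand": 0.0},{"x": 0,"y": 0,"z": 0,"rx": 0,"ry": 0,"rz": 0,"hand": 0.0}]'

```text
time: 6.02
tool_pos: [0.4964, 0.1623, 0.1553]
ee_rot: [-1.572, 0.002, -0.325]
wrist_force: [-0.8, -0.0, -3.4]
width: 0.0238
```

Run:
```python
from bench import robot, snapshot
import cv2, numpy as np
s=snapshot("wrist"); np.savez("pics/w5.npz",**s); cv2.imwrite("pics/w5.png",s["color"][:,:,::-1])
o=robot.get_obs();print(o["time"],o["tool_pos"],o["ee_rot"],o["wrist_force"],o["wrist_torque"],o["width"])
```

```text
6.075 [0.49624421 0.16229601 0.15494536] [-1.57222668  0.00225919 -0.32498453] [ 1.07569059  0.09930829 -3.34443707] [-0.04196682 -0.01976763 -0.00064044] 0.023669175000239028
```

View pics/w5.png

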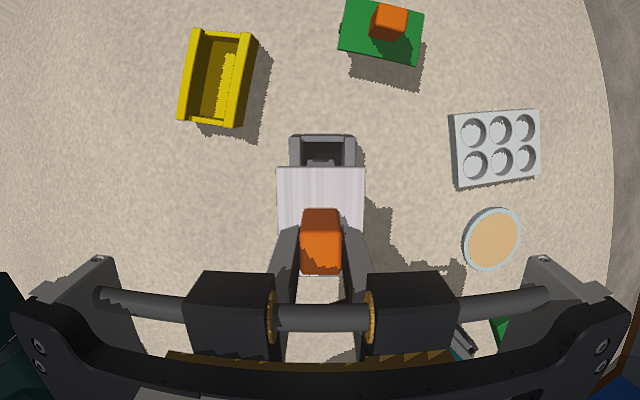

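Roller is held, weight reading 3.3 N. Now refine the nest from w1.

Run:
```python
from seg import *
s=dict(np.load("pics/w1.npz"))
hsv=cv2.cvtColor(s["color"],cv2.COLOR_RGB2HSV)
m=cv2.inRange(hsv,(85,80,60),(100,255,255)); c=max(cv2.findContours(m,0,2)[0],key=cv2.contourArea)
q=cv2.approxPolyDP(cv2.convexHull(c),8,True)[:,0].astype(float);print(q.tolist())
P=onplane(s,q,.041,True);print(P.round(4).tolist(),P.mean(0))
for i in range(len(P)):
    e=P[(i+1)%len(P)]-P[i];print(np.linalg.norm(e).round(4),np.arctan2(e[1],e[0]).round(3))
Pc=cloud(s,True);print(np.nanmedian(Pc[cv2.erode(m,np.ones((5,5)))>0],axis=0))
cv2.imwrite("pics/w1c.png",cv2.resize(s["color"][80:240,350:530,::-1],None,fx=3.6,fy=3.6,interpolation=cv2.INTER_CUBIC))
```

```text
[[460.0, 115.0], [489.0, 158.0], [435.0, 205.0], [404.0, 162.0]]
[[0.5887, -0.0997, 0.041], [0.6206, -0.1678, 0.041], [0.5264, -0.2091, 0.041], [0.4972, -0.1393, 0.041]] [ 0.55822134 -0.15397671  0.041     ]
0.0751 -1.133
0.1028 -2.728
0.0756 1.968
0.0998 0.408
[ 0.55350852 -0.1515661   0.04210441]
```

View pics/w1c.png

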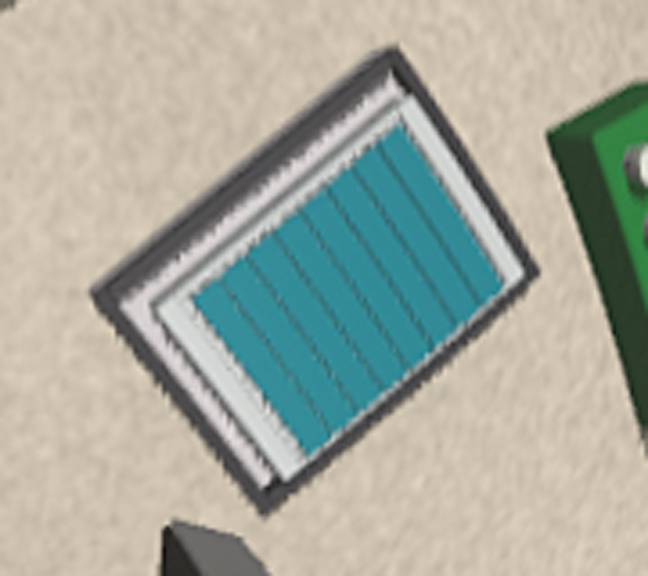

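Sheet centre ≈ (0.558, −0.154), yaw ≈ 0.41, and the top view agrees. Moving beyond it for a closer view at matching yaw.

Request:
play_rows --steps '[{"x": 0.011,"y": -0.049,"z": 0.006,"rx": 0,"ry": 0,"rz": 0.092,"hand": 0.0},{"x": 0.011,"y": -0.049,"z": 0.006,"rx": 0,"ry": 0,"rz": 0.092,"hand": 0.0},{"x": 0.011,"y": -0.049,"z": 0.006,"rx": 0,"ry": 0,"rz": 0.092,"hand": 0.0},{"x": 0.011,"y": -0.049,"z": 0.006,"rx": 0,"ry": 0,"rz": 0.092,"hand": 0.0},{"x": 0.011,"y": -0.049,"z": 0.006,"rx": 0,"ry": 0,"rz": 0.092,"hand": 0.0},{"x": 0.011,"y": -0.049,"z": 0.006,"rx": 0,"ry": 0,"rz": 0.092,"hand": 0.0},{"x": 0.011,"y": -0.049,"z": 0.006,"rx": 0,"ry": 0,"rz": 0.092,"hand": 0.0},{"x": 0.011,"y": -0.049,"z": 0,"rx": 0,"ry": 0,"rz": 0.092,"hand": 0.0}]'

```text
time: 7.08
tool_pos: [0.5851, -0.231, 0.1975]
ee_rot: [-1.57, 0.001, 0.414]
wrist_force: [0.0, 0.7, -2.7]
width: 0.0238
```

Request:
play_rows --steps '[{"x": 0,"y": 0,"z": 0,"rx": 0,"ry": 0,"rz": 0,"hand": 0.0},{"x": 0,"y": 0,"z": 0,"rx": 0,"ry": 0,"rz": 0,"hand": 0.0},{"x": 0,"y": 0,"z": 0,"rx": 0,"ry": 0,"rz": 0,"hand": 0.0}]'

```text
time: 7.45
tool_pos: [0.5849, -0.2281, 0.1981]
ee_rot: [-1.57, 0.0, 0.412]
wrist_force: [-0.5, -0.5, -3.0]
width: 0.0234
```

Run:
```python
from bench import robot, snapshot
import cv2, numpy as np
s=snapshot("wrist"); np.savez("pics/w6.npz",**s); cv2.imwrite("pics/w6.png",s["color"][:,:,::-1])
o=robot.get_obs();print(o["time"],o["tool_pos"],o["ee_rot"],o["wrist_force"],o["wrist_torque"],o["width"])
```

```text
7.5 [ 0.58501623 -0.22806246  0.19840521] [-1.57033259e+00 -7.19348972e-05  4.12580612e-01] [-0.10027608  0.26023857 -2.39569424] [-0.03763249 -0.13005962 -0.0203865 ] 0.02370318264860993
```

View pics/w6.png

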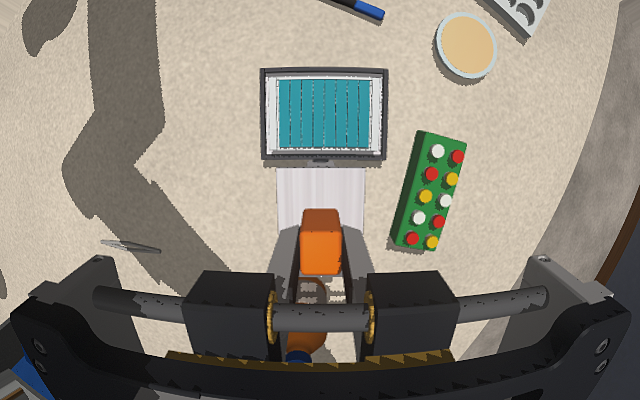

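Sheet at (324,114), aligned with the tool. Measuring, with triangulation against w1.

Run:
```python
from seg import *
S={n:dict(np.load(f"pics/{n}.npz")) for n in("w1","w6","top0")}
Q={}
for n,s in S.items():
    hsv=cv2.cvtColor(s["color"],cv2.COLOR_RGB2HSV)
    m=cv2.inRange(hsv,(85,80,50),(100,255,255)); m=cv2.morphologyEx(m,cv2.MORPH_CLOSE,np.ones((5,5)))
    c=max(cv2.findContours(m,0,2)[0],key=cv2.contourArea)
    fish=n!="top0"
    P=onplane(s,c[:,0],.041,fish)[:,:2]*1000
    r=cv2.minAreaRect(P.astype(np.float32)); print(n,r,"ctr px",c[:,0].mean(0))
    M=cv2.moments(m,True);Q[n]=rays(s,[(M["m10"]/M["m00"],M["m01"]/M["m00"])],fish)
print("tri",tri([(Q[n][0],Q[n][1][0]) for n in("w1","w6")]),tri([(Q[n][0],Q[n][1][0]) for n in Q]))
s=S["w6"];Pc=cloud(s,True)
# frame of rim corners by depth, sheet depth heights along x
hsv=cv2.cvtColor(s["color"],cv2.COLOR_RGB2HSV);m=cv2.erode(cv2.inRange(hsv,(85,80,50),(100,255,255)),np.ones((3,3)))>0
p=Pc[m];p=p[np.isfinite(p[:,0])];xl=(p[:,:2]-[.558,-.154])@[np.cos(.41),np.sin(.41)]
print(np.polyfit(xl,p[:,2],1),len(p),p[:,2].std())
cv2.imwrite("pics/w6c.png",cv2.resize(s["color"][50:180,240:410,::-1],None,fx=4.4,fy=4.4,interpolation=cv2.INTER_CUBIC))
```

```text
w1 ((558.2190551757812, -154.77084350585938), (104.02084350585938, 78.36307525634766), 23.481916427612305) ctr px [450.34126984 160.61111111]
w6 ((557.1948852539062, -155.92196655273438), (102.890625, 77.98980712890625), 23.163883209228516) ctr px [340.05 110.45]
top0 ((34.860843658447266, -686.0167236328125), (303.2553405761719, 83.17501068115234), 89.45802307128906) ctr px [591.64948454 384.34020619]
tri [ 0.54741795 -0.16610351 -0.14091892] [ 0.40607246 -0.10988253  0.68884589]
[0.00805584 0.04200016] 5133 0.0013969376650401907
```

View pics/w6c.png

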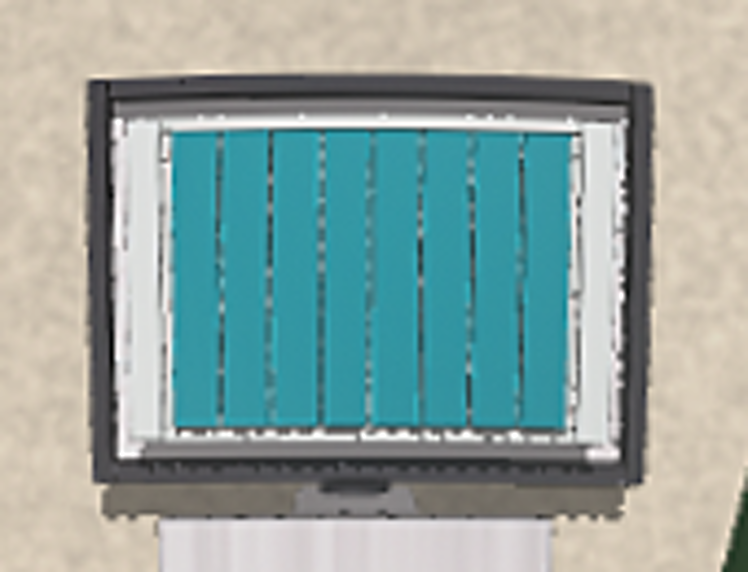

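Sheet centre (0.5577, −0.1553), yaw 0.407; depth suggests proud tops ≈ 42 mm. Going above the −x end.

Run:
```python
from seg import *
V=[]
for n in("w1","w6"):
    s=dict(np.load(f"pics/{n}.npz"))
    hsv=cv2.cvtColor(s["color"],cv2.COLOR_RGB2HSV)
    m=cv2.morphologyEx(cv2.inRange(hsv,(85,80,50),(100,255,255)),cv2.MORPH_CLOSE,np.ones((5,5)))
    M=cv2.moments(max(cv2.findContours(m,0,2)[0],key=cv2.contourArea)); o,v=rays(s,[(M["m10"]/M["m00"],M["m01"]/M["m00"])],True);V.append((o,v[0]))
print(tri(V))
```

```text
[ 0.55748215 -0.15568441  0.03585957]
```

Request:
play_rows --steps '[{"x": -0.033,"y": 0.028,"z": 0,"rx": 0,"ry": 0,"rz": -0.005,"hand": 0.0},{"x": -0.033,"y": 0.028,"z": 0,"rx": 0,"ry": 0,"rz": 0,"hand": 0.0},{"x": 0,"y": 0,"z": -0.04,"rx": 0,"ry": 0,"rz": 0,"hand": 0.0},{"x": 0,"y": 0,"z": -0.035,"rx": 0,"ry": 0,"rz": 0,"hand": 0.0},{"x": 0,"y": 0,"z": -0.02,"rx": 0,"ry": 0,"rz": 0,"hand": 0.0},{"x": 0,"y": 0,"z": 0,"rx": 0,"ry": 0,"rz": 0,"hand": 0.0},{"x": 0,"y": 0,"z": 0,"rx": 0,"ry": 0,"rz": 0,"hand": 0.0}]'

```text
time: 8.38
tool_pos: [0.5198, -0.1733, 0.1049]
ee_rot: [-1.573, -0.002, 0.407]
wrist_force: [1.0, -0.3, -3.2]
width: 0.0238
```

Run:
```python
from bench import robot, snapshot
import cv2, numpy as np
s=snapshot("wrist"); np.savez("pics/w7.npz",**s); cv2.imwrite("pics/w7.png",s["color"][:,:,::-1])
for i in range(3):
    o=robot.get_obs();print(o["time"],o["tool_pos"],o["ee_rot"],o["wrist_force"])
```

```text
8.425 [ 0.52009583 -0.17353819  0.10530979] [-1.57319155 -0.00232782  0.40658288] [ 0.09064013  0.42877035 -3.11878773]
8.425 [ 0.52009583 -0.17353819  0.10530979] [-1.57319155 -0.00232782  0.40658288] [ 0.09064013  0.42877035 -3.11878773]
8.425 [ 0.52009583 -0.17353819  0.10530979] [-1.57319155 -0.00232782  0.40658288] [ 0.09064013  0.42877035 -3.11878773]
```

View pics/w7.png

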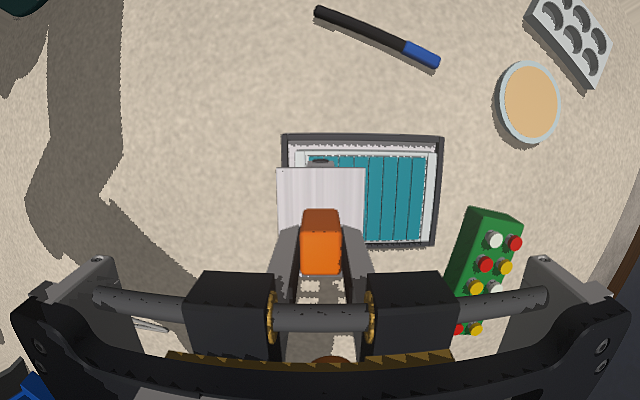

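Sheet and wheel are lined up, with x_l ≈ −42 mm and y_l ≈ −1.5 mm. Approaching contact gently.

Request:
play_rows --steps '[{"x": 0,"y": 0.001,"z": -0.007,"rx": 0,"ry": 0,"rz": 0,"hand": 0.0},{"x": 0,"y": 0,"z": -0.004,"rx": 0,"ry": 0,"rz": 0,"hand": 0.0},{"x": 0,"y": 0,"z": -0.001,"rx": 0,"ry": 0,"rz": 0,"hand": 0.0}]'

```text
time: 8.8
tool_pos: [0.5188, -0.1724, 0.0909]
ee_rot: [-1.57, 0.001, 0.406]
wrist_force: [0.7, -1.3, -2.7]
width: 0.0239
```

Request:
play_rows --steps '[{"x": 0,"y": 0,"z": -0.001,"rx": 0,"ry": 0,"rz": 0,"hand": 0.0},{"x": 0,"y": 0,"z": -0.001,"rx": 0,"ry": 0,"rz": 0,"hand": 0.0}]'

```text
time: 9.05
tool_pos: [0.5195, -0.1725, 0.0901]
ee_rot: [-1.571, -0.001, 0.406]
wrist_force: [-0.6, 0.7, 2.1]
width: 0.0241
```

Request:
play_rows --steps '[{"x": 0,"y": 0,"z": -0.001,"rx": 0,"ry": 0,"rz": 0,"hand": 0.0},{"x": 0,"y": 0,"z": 0,"rx": 0,"ry": 0,"rz": 0,"hand": 0.0}]'

```text
time: 9.3
tool_pos: [0.5196, -0.1726, 0.0897]
ee_rot: [-1.572, -0.001, 0.406]
wrist_force: [-0.8, 0.1, 4.5]
width: 0.0237
```

Contact at about the expected height. Wheel load now ≈ 7.5 N.

Request:
play_rows --steps '[{"x": 0,"y": 0,"z": -0.001,"rx": 0,"ry": 0,"rz": 0,"hand": 0.0},{"x": 0,"y": 0,"z": 0,"rx": 0,"ry": 0,"rz": 0,"hand": 0.0}]'

```text
time: 9.55
tool_pos: [0.5196, -0.1726, 0.0885]
ee_rot: [-1.572, -0.001, 0.406]
wrist_force: [0.1, 0.8, 4.6]
width: 0.024
```

Request:
play_rows --steps '[{"x": 0,"y": 0,"z": 0,"rx": 0,"ry": 0,"rz": 0,"hand": 0.0},{"x": 0,"y": 0,"z": 0,"rx": 0,"ry": 0,"rz": 0,"hand": 0.0}]'

```text
time: 9.8
tool_pos: [0.5194, -0.1727, 0.0878]
ee_rot: [-1.572, -0.001, 0.406]
wrist_force: [-0.4, 0.4, 4.9]
width: 0.024
```

Request:
play_rows --steps '[{"x": 0,"y": 0,"z": -0.001,"rx": 0,"ry": 0,"rz": 0,"hand": 0.0},{"x": 0,"y": 0,"z": 0,"rx": 0,"ry": 0,"rz": 0,"hand": 0.0},{"x": 0,"y": 0,"z": 0,"rx": 0,"ry": 0,"rz": 0,"hand": 0.0}]'

```text
time: 10.18
tool_pos: [0.5193, -0.1727, 0.0869]
ee_rot: [-1.572, -0.001, 0.406]
wrist_force: [-1.9, 0.8, 6.3]
width: 0.0239
```

Request:
play_rows --steps '[{"x": 0,"y": 0,"z": -0.001,"rx": 0,"ry": 0,"rz": 0,"hand": 0.0},{"x": 0,"y": 0,"z": 0,"rx": 0,"ry": 0,"rz": 0,"hand": 0.0},{"x": 0,"y": 0,"z": 0,"rx": 0,"ry": 0,"rz": 0,"hand": 0.0}]'

```text
time: 10.55
tool_pos: [0.5197, -0.1727, 0.0868]
ee_rot: [-1.572, -0.002, 0.406]
wrist_force: [-1.0, 1.1, 8.8]
width: 0.0238
```

Load ≈ 12 N and it sank ≈ 3 mm, so strip 1 is about home. Compliance is ≈ 2.5–3 N/mm. First back a little to the sheet's end, then roll toward +x at 20 mm/s.

Request:
play_rows --steps '[{"x": -0.0023,"y": -0.001,"z": 0,"rx": 0,"ry": 0,"rz": 0,"hand": 0.0},{"x": -0.0023,"y": -0.001,"z": 0,"rx": 0,"ry": 0,"rz": 0,"hand": 0.0},{"x": 0,"y": 0,"z": 0,"rx": 0,"ry": 0,"rz": 0,"hand": 0.0},{"x": 0.0023,"y": 0.001,"z": 0,"rx": 0,"ry": 0,"rz": 0,"hand": 0.0},{"x": 0.0023,"y": 0.001,"z": 0,"rx": 0,"ry": 0,"rz": 0,"hand": 0.0}]'

```text
time: 11.18
tool_pos: [0.5199, -0.1726, 0.0868]
ee_rot: [-1.572, -0.002, 0.406]
wrist_force: [-1.6, 0.8, 8.8]
width: 0.0239
```

Request:
play_rows --steps '[{"x": 0.0023,"y": 0.001,"z": 0,"rx": 0,"ry": 0,"rz": 0,"hand": 0.0},{"x": 0.0023,"y": 0.001,"z": 0,"rx": 0,"ry": 0,"rz": 0,"hand": 0.0},{"x": 0.0023,"y": 0.001,"z": 0,"rx": 0,"ry": 0,"rz": 0,"hand": 0.0},{"x": 0.0023,"y": 0.001,"z": 0,"rx": 0,"ry": 0,"rz": 0,"hand": 0.0}]'

```text
time: 11.68
tool_pos: [0.5281, -0.1691, 0.0869]
ee_rot: [-1.572, 0.001, 0.406]
wrist_force: [-3.3, 1.0, 10.7]
width: 0.0238
```

Request:
play_rows --steps '[{"x": 0.0023,"y": 0.001,"z": 0,"rx": 0,"ry": 0,"rz": 0,"hand": 0.0},{"x": 0.0023,"y": 0.001,"z": 0,"rx": 0,"ry": 0,"rz": 0,"hand": 0.0},{"x": 0.0023,"y": 0.001,"z": 0,"rx": 0,"ry": 0,"rz": 0,"hand": 0.0},{"x": 0.0023,"y": 0.001,"z": 0,"rx": 0,"ry": 0,"rz": 0,"hand": 0.0}]'

```text
time: 12.18
tool_pos: [0.5377, -0.1649, 0.087]
ee_rot: [-1.572, -0.0, 0.406]
wrist_force: [-3.2, 0.8, 9.8]
width: 0.0237
```

Request:
play_rows --steps '[{"x": 0.0023,"y": 0.001,"z": 0,"rx": 0,"ry": 0,"rz": 0,"hand": 0.0},{"x": 0.0023,"y": 0.001,"z": 0,"rx": 0,"ry": 0,"rz": 0,"hand": 0.0},{"x": 0.0023,"y": 0.001,"z": 0,"rx": 0,"ry": 0,"rz": 0,"hand": 0.0},{"x": 0.0023,"y": 0.001,"z": 0,"rx": 0,"ry": 0,"rz": 0,"hand": 0.0}]'

```text
time: 12.68
tool_pos: [0.5477, -0.1606, 0.0871]
ee_rot: [-1.572, -0.003, 0.406]
wrist_force: [-0.7, 0.4, 9.0]
width: 0.0238
```

Request:
play_rows --steps '[{"x": 0.0023,"y": 0.001,"z": 0,"rx": 0,"ry": 0,"rz": 0,"hand": 0.0},{"x": 0.0023,"y": 0.001,"z": 0,"rx": 0,"ry": 0,"rz": 0,"hand": 0.0},{"x": 0.0023,"y": 0.001,"z": 0,"rx": 0,"ry": 0,"rz": 0,"hand": 0.0},{"x": 0.0023,"y": 0.001,"z": 0,"rx": 0,"ry": 0,"rz": 0,"hand": 0.0}]'

```text
time: 13.18
tool_pos: [0.5566, -0.1568, 0.0872]
ee_rot: [-1.573, -0.002, 0.406]
wrist_force: [-1.6, 0.2, 10.0]
width: 0.0239
```

Request:
play_rows --steps '[{"x": 0.0023,"y": 0.001,"z": 0,"rx": 0,"ry": 0,"rz": 0,"hand": 0.0},{"x": 0.0023,"y": 0.001,"z": 0,"rx": 0,"ry": 0,"rz": 0,"hand": 0.0},{"x": 0.0023,"y": 0.001,"z": 0,"rx": 0,"ry": 0,"rz": 0,"hand": 0.0},{"x": 0.0023,"y": 0.001,"z": 0,"rx": 0,"ry": 0,"rz": 0,"hand": 0.0}]'

```text
time: 13.68
tool_pos: [0.5653, -0.1531, 0.0872]
ee_rot: [-1.573, -0.0, 0.406]
wrist_force: [-2.3, 0.7, 9.9]
width: 0.0241
```

Request:
play_rows --steps '[{"x": 0.0023,"y": 0.001,"z": 0,"rx": 0,"ry": 0,"rz": 0,"hand": 0.0},{"x": 0.0023,"y": 0.001,"z": 0,"rx": 0,"ry": 0,"rz": 0,"hand": 0.0},{"x": 0.0023,"y": 0.001,"z": 0,"rx": 0,"ry": 0,"rz": 0,"hand": 0.0},{"x": 0.0023,"y": 0.001,"z": 0,"rx": 0,"ry": 0,"rz": 0,"hand": 0.0}]'

```text
time: 14.18
tool_pos: [0.5744, -0.1491, 0.0873]
ee_rot: [-1.573, -0.0, 0.406]
wrist_force: [-4.4, -1.2, 10.4]
width: 0.024
```

Request:
play_rows --steps '[{"x": 0.0023,"y": 0.001,"z": 0,"rx": 0,"ry": 0,"rz": 0,"hand": 0.0},{"x": 0.0023,"y": 0.001,"z": 0,"rx": 0,"ry": 0,"rz": 0,"hand": 0.0},{"x": 0.0023,"y": 0.001,"z": 0,"rx": 0,"ry": 0,"rz": 0,"hand": 0.0},{"x": 0.0023,"y": 0.001,"z": 0,"rx": 0,"ry": 0,"rz": 0,"hand": 0.0},{"x": 0.0023,"y": 0.001,"z": 0,"rx": 0,"ry": 0,"rz": 0,"hand": 0.0},{"x": 0.0023,"y": 0.001,"z": 0,"rx": 0,"ry": 0,"rz": 0,"hand": 0.0}]'

```text
time: 14.92
tool_pos: [0.5882, -0.1432, 0.0873]
ee_rot: [-1.573, -0.0, 0.406]
wrist_force: [-3.1, 0.0, 10.3]
width: 0.024
```

Request:
play_rows --steps '[{"x": 0.0023,"y": 0.001,"z": 0,"rx": 0,"ry": 0,"rz": 0,"hand": 0.0},{"x": 0.0023,"y": 0.001,"z": 0,"rx": 0,"ry": 0,"rz": 0,"hand": 0.0},{"x": 0.0023,"y": 0.001,"z": 0,"rx": 0,"ry": 0,"rz": 0,"hand": 0.0},{"x": 0.0023,"y": 0.001,"z": 0,"rx": 0,"ry": 0,"rz": 0,"hand": 0.0},{"x": 0.0023,"y": 0.001,"z": 0,"rx": 0,"ry": 0,"rz": 0,"hand": 0.0},{"x": 0,"y": 0,"z": 0,"rx": 0,"ry": 0,"rz": 0,"hand": 0.0}]'

```text
time: 15.68
tool_pos: [0.6012, -0.1375, 0.0874]
ee_rot: [-1.573, -0.004, 0.406]
wrist_force: [-0.8, 1.5, 8.6]
width: 0.0237
```

First pass done at a steady 12–14 N, heights rising smoothly 86.8→87.4 mm (the sheet's lean). Rolling back for the second pass.

Request:
play_rows --steps '[{"x": -0.003,"y": -0.0013,"z": 0,"rx": 0,"ry": 0,"rz": 0,"hand": 0.0},{"x": -0.003,"y": -0.0013,"z": 0,"rx": 0,"ry": 0,"rz": 0,"hand": 0.0},{"x": -0.003,"y": -0.0013,"z": 0,"rx": 0,"ry": 0,"rz": 0,"hand": 0.0},{"x": -0.003,"y": -0.0013,"z": 0,"rx": 0,"ry": 0,"rz": 0,"hand": 0.0},{"x": -0.003,"y": -0.0013,"z": 0,"rx": 0,"ry": 0,"rz": 0,"hand": 0.0},{"x": -0.003,"y": -0.0013,"z": 0,"rx": 0,"ry": 0,"rz": 0,"hand": 0.0}]'

```text
time: 16.42
tool_pos: [0.583, -0.1454, 0.0873]
ee_rot: [-1.573, -0.004, 0.406]
wrist_force: [-0.6, 2.0, 8.7]
width: 0.0239
```

Request:
play_rows --steps '[{"x": -0.003,"y": -0.0013,"z": 0,"rx": 0,"ry": 0,"rz": 0,"hand": 0.0},{"x": -0.003,"y": -0.0013,"z": 0,"rx": 0,"ry": 0,"rz": 0,"hand": 0.0},{"x": -0.003,"y": -0.0013,"z": 0,"rx": 0,"ry": 0,"rz": 0,"hand": 0.0},{"x": -0.003,"y": -0.0013,"z": 0,"rx": 0,"ry": 0,"rz": 0,"hand": 0.0},{"x": -0.003,"y": -0.0013,"z": 0,"rx": 0,"ry": 0,"rz": 0,"hand": 0.0},{"x": -0.003,"y": -0.0013,"z": 0,"rx": 0,"ry": 0,"rz": 0,"hand": 0.0}]'

```text
time: 17.18
tool_pos: [0.5649, -0.1532, 0.0872]
ee_rot: [-1.573, -0.004, 0.406]
wrist_force: [-0.5, 0.8, 8.9]
width: 0.0241
```

Request:
play_rows --steps '[{"x": -0.003,"y": -0.0013,"z": 0,"rx": 0,"ry": 0,"rz": 0,"hand": 0.0},{"x": -0.003,"y": -0.0013,"z": 0,"rx": 0,"ry": 0,"rz": 0,"hand": 0.0},{"x": -0.003,"y": -0.0013,"z": 0,"rx": 0,"ry": 0,"rz": 0,"hand": 0.0},{"x": -0.003,"y": -0.0013,"z": 0,"rx": 0,"ry": 0,"rz": 0,"hand": 0.0},{"x": -0.003,"y": -0.0013,"z": 0,"rx": 0,"ry": 0,"rz": 0,"hand": 0.0},{"x": -0.003,"y": -0.0013,"z": 0,"rx": 0,"ry": 0,"rz": 0,"hand": 0.0}]'

```text
time: 17.92
tool_pos: [0.5468, -0.1609, 0.0871]
ee_rot: [-1.573, -0.003, 0.406]
wrist_force: [0.3, 1.5, 8.3]
width: 0.0239
```

Request:
play_rows --steps '[{"x": -0.003,"y": -0.0013,"z": 0,"rx": 0,"ry": 0,"rz": 0,"hand": 0.0},{"x": -0.003,"y": -0.0013,"z": 0,"rx": 0,"ry": 0,"rz": 0,"hand": 0.0},{"x": -0.003,"y": -0.0013,"z": 0,"rx": 0,"ry": 0,"rz": 0,"hand": 0.0},{"x": -0.003,"y": -0.0013,"z": 0,"rx": 0,"ry": 0,"rz": 0,"hand": 0.0},{"x": -0.003,"y": -0.0013,"z": 0,"rx": 0,"ry": 0,"rz": 0,"hand": 0.0},{"x": -0.003,"y": -0.0013,"z": 0,"rx": 0,"ry": 0,"rz": 0,"hand": 0.0}]'

```text
time: 18.68
tool_pos: [0.5287, -0.1687, 0.0869]
ee_rot: [-1.572, -0.003, 0.406]
wrist_force: [-0.4, 1.1, 8.9]
width: 0.0239
```

Heights repeat and rolling resistance is gone, so the strips are home. Finishing to the −x end, then lift for a look.

Request:
play_rows --steps '[{"x": -0.003,"y": -0.0013,"z": 0,"rx": 0,"ry": 0,"rz": 0,"hand": 0.0},{"x": -0.003,"y": -0.0013,"z": 0,"rx": 0,"ry": 0,"rz": 0,"hand": 0.0},{"x": -0.003,"y": -0.0013,"z": 0,"rx": 0,"ry": 0,"rz": 0,"hand": 0.0},{"x": -0.003,"y": -0.0013,"z": 0,"rx": 0,"ry": 0,"rz": 0,"hand": 0.0},{"x": -0.002,"y": -0.001,"z": 0,"rx": 0,"ry": 0,"rz": 0,"hand": 0.0},{"x": 0,"y": 0,"z": 0,"rx": 0,"ry": 0,"rz": 0,"hand": 0.0},{"x": 0,"y": 0,"z": 0,"rx": 0,"ry": 0,"rz": 0,"hand": 0.0}]'

```text
time: 19.55
tool_pos: [0.5143, -0.1749, 0.0867]
ee_rot: [-1.572, -0.002, 0.406]
wrist_force: [-1.4, 1.0, 7.6]
width: 0.024
```

Request:
play_rows --steps '[{"x": 0,"y": 0,"z": 0.01,"rx": 0,"ry": 0,"rz": 0,"hand": 0.0},{"x": 0.005,"y": -0.005,"z": 0.03,"rx": 0,"ry": 0,"rz": 0,"hand": 0.0},{"x": 0.03,"y": -0.025,"z": 0.035,"rx": 0,"ry": 0,"rz": 0,"hand": 0.0},{"x": 0.037,"y": -0.025,"z": 0.02,"rx": 0,"ry": 0,"rz": 0,"hand": 0.0},{"x": 0,"y": 0,"z": 0,"rx": 0,"ry": 0,"rz": 0,"hand": 0.0},{"x": 0,"y": 0,"z": 0,"rx": 0,"ry": 0,"rz": 0,"hand": 0.0},{"x": 0,"y": 0,"z": 0,"rx": 0,"ry": 0,"rz": 0,"hand": 0.0}]'

```text
time: 20.42
tool_pos: [0.5843, -0.229, 0.1789]
ee_rot: [-1.568, 0.002, 0.406]
wrist_force: [0.6, 0.7, -4.0]
width: 0.0237
```

Run:
```python
from bench import robot, snapshot
from h import *
s=snapshot("wrist"); np.savez("pics/w8.npz",**s); 
o=robot.get_obs();print(o["time"],o["tool_pos"],o["ee_rot"],o["wrist_force"],o["width"])
a=np.load("pics/w6.npz");
def prof(s):
    P=cloud(s,True);L=P[...,:2]-[.5577,-.1553];c,sn=np.cos(.407),np.sin(.407)
    x=L[...,0]*c+L[...,1]*sn;y=-L[...,0]*sn+L[...,1]*c
    return [float(np.nanmedian(P[...,2][(abs(x-xc)<4)&(abs(y-.01)<.018)]).round(4)) for xc in (-.0575,*(np.arange(8)*.013-.0455),.0575)]
print(prof(dict(a)));print(prof(s))
cv2.imwrite("pics/w8.png",s["color"][:,:,::-1])
cv2.imwrite("pics/w8c.png",cv2.resize(s["color"][50:180,240:410,::-1],None,fx=4.4,fy=4.4,interpolation=cv2.INTER_CUBIC))
```

```text
20.475 [ 0.58443648 -0.22904769  0.17938411] [-1.56910864e+00  1.39981050e-03  4.06414263e-01] [-0.23961087  0.5090255  -2.73887087] 0.023935631190520442
[-0.0003, -0.0003, -0.0003, -0.0003, -0.0003, -0.0003, -0.0003, -0.0003, -0.0003, -0.0003]
[-0.0003, -0.0003, -0.0003, -0.0003, -0.0003, -0.0003, -0.0003, -0.0003, -0.0003, -0.0003]
```

View pics/w8c.png

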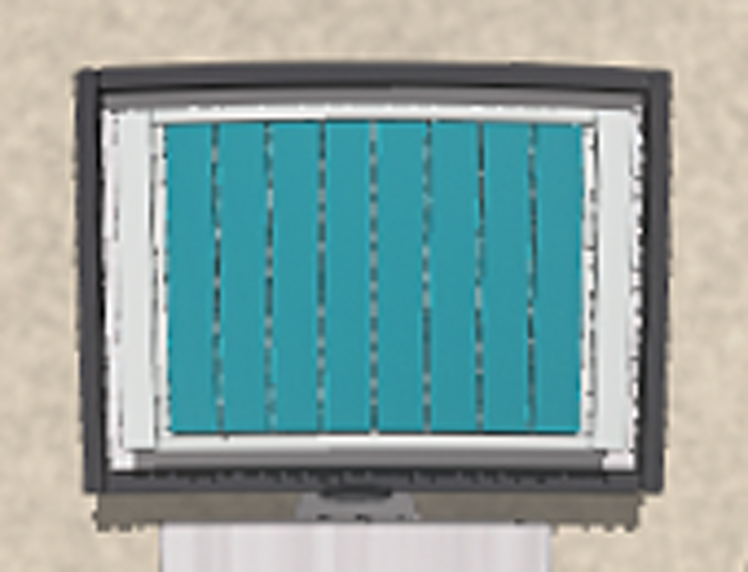

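View pics/w8.png

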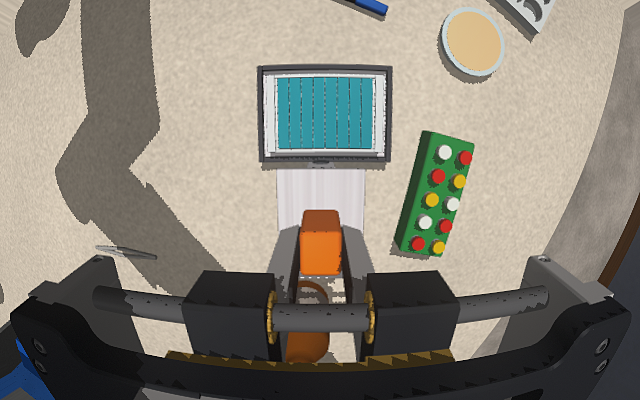

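The profile windows were in the wrong unit (4 instead of 0.004). Redoing it on the stored views.

```bash
cat > prof.py <<'E'
from h import *
def prof(s):
    P=cloud(s,True);L=P[...,:2]-[.5577,-.1553];c,sn=np.cos(.407),np.sin(.407)
    x=L[...,0]*c+L[...,1]*sn;y=-L[...,0]*sn+L[...,1]*c
    r=[]
    for xc in (-.0575,*(np.arange(8)*.013-.0455),.0575):
        z=P[...,2][(abs(x-xc)<(.003 if abs(xc)>.05 else .004))&(abs(y)<.03)&(P[...,2]>.02)]
        r.append(round(float(np.nanmedian(z))*1000,1))
    return r
if __name__=="__main__":
    for n in("w6","w8"): print(n,prof(dict(np.load(f"pics/{n}.npz"))))
E
python3 prof.py
```

```text
w6 [37.6, 41.9, 42.0, 42.0, 42.1, 42.2, 42.3, 42.4, 42.5, 38.5]
w8 [37.4, 38.9, 38.9, 39.0, 39.0, 39.1, 39.2, 39.4, 39.4, 38.4]
```

Every strip dropped 3.0–3.1 mm onto a straight line 1–1.5 mm above the frame, so all are home. The roller sits unchanged in the grip. Returning to the stand.

Request:
play_rows --steps '[{"x": -0.011,"y": 0.049,"z": 0,"rx": 0,"ry": 0,"rz": -0.0915,"hand": 0.0},{"x": -0.011,"y": 0.049,"z": 0,"rx": 0,"ry": 0,"rz": -0.0915,"hand": 0.0},{"x": -0.011,"y": 0.049,"z": 0,"rx": 0,"ry": 0,"rz": -0.0915,"hand": 0.0},{"x": -0.011,"y": 0.049,"z": 0,"rx": 0,"ry": 0,"rz": -0.0915,"hand": 0.0},{"x": -0.011,"y": 0.049,"z": 0,"rx": 0,"ry": 0,"rz": -0.0915,"hand": 0.0},{"x": -0.011,"y": 0.049,"z": 0,"rx": 0,"ry": 0,"rz": -0.0915,"hand": 0.0},{"x": -0.011,"y": 0.049,"z": 0,"rx": 0,"ry": 0,"rz": -0.0915,"hand": 0.0},{"x": -0.011,"y": 0.049,"z": 0,"rx": 0,"ry": 0,"rz": -0.0915,"hand": 0.0}]'

```text
time: 21.48
tool_pos: [0.4961, 0.1636, 0.1805]
ee_rot: [-1.571, -0.001, -0.329]
wrist_force: [0.7, 0.4, -2.1]
width: 0.0236
```

Request:
play_rows --steps '[{"x": 0,"y": 0,"z": -0.024,"rx": 0,"ry": 0,"rz": 0,"hand": 0.0},{"x": 0,"y": 0,"z": 0,"rx": 0,"ry": 0,"rz": 0,"hand": 0.0},{"x": 0,"y": 0,"z": 0,"rx": 0,"ry": 0,"rz": 0,"hand": 0.0},{"x": 0,"y": 0,"z": 0,"rx": 0,"ry": 0,"rz": 0,"hand": 0.0}]'

```text
time: 21.98
tool_pos: [0.4982, 0.1616, 0.1576]
ee_rot: [-1.57, -0.002, -0.327]
wrist_force: [0.3, 0.1, -3.7]
width: 0.0236
```

Run:
```python
from bench import robot, snapshot
import cv2, numpy as np
s=snapshot("wrist"); np.savez("pics/w9.npz",**s); cv2.imwrite("pics/w9.png",cv2.resize(s["color"][110:290,220:420,::-1],None,fx=3,fy=3,interpolation=cv2.INTER_CUBIC))
a=np.load("pics/w5.npz");cv2.imwrite("pics/w5c.png",cv2.resize(a["color"][110:290,220:420,::-1],None,fx=3,fy=3,interpolation=cv2.INTER_CUBIC))
o=robot.get_obs();print(o["time"],o["tool_pos"],o["ee_rot"],o["wrist_force"],o["width"])
```

```text
22.025 [0.49823732 0.16157757 0.15745056] [-1.56988404 -0.00164564 -0.32723944] [ 0.55005442  0.18613897 -2.79219432] 0.024042240569105963
```

View pics/w9.png

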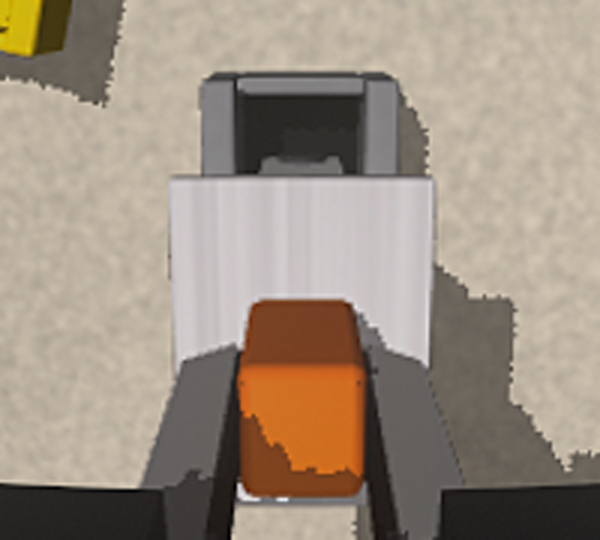

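View pics/w5c.png

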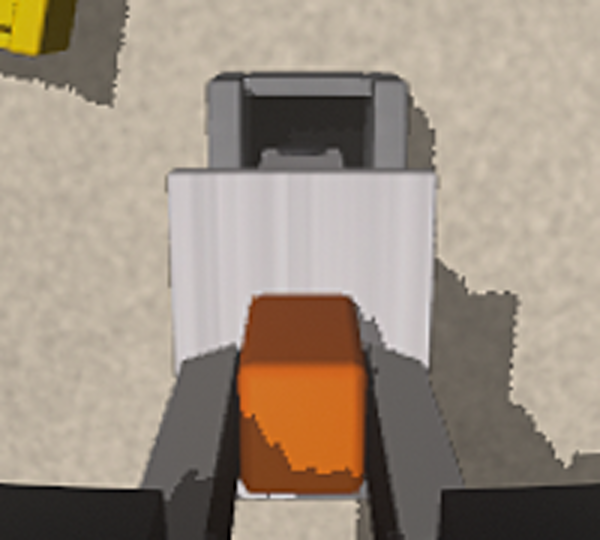

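Stand pocket and plate are centred in x (crop columns 301 vs 302), the grip is barely changed, and a +2 mm y correction is wanted. Lowering.

Request:
play_rows --steps '[{"x": 0,"y": 0.002,"z": -0.03,"rx": 0,"ry": 0,"rz": 0,"hand": 0.0},{"x": 0,"y": 0,"z": -0.025,"rx": 0,"ry": 0,"rz": 0,"hand": 0.0},{"x": 0,"y": 0,"z": -0.01,"rx": 0,"ry": 0,"rz": 0,"hand": 0.0},{"x": 0,"y": 0,"z": -0.008,"rx": 0,"ry": 0,"rz": 0,"hand": 0.0}]'

```text
time: 22.52
tool_pos: [0.4982, 0.1639, 0.0838]
ee_rot: [-1.57, -0.001, -0.327]
wrist_force: [-0.2, 0.7, -3.2]
width: 0.0236
```

Request:
play_rows --steps '[{"x": 0,"y": 0,"z": -0.008,"rx": 0,"ry": 0,"rz": 0,"hand": 0.0},{"x": 0,"y": 0,"z": -0.008,"rx": 0,"ry": 0,"rz": 0,"hand": 0.0},{"x": 0,"y": 0,"z": 0,"rx": 0,"ry": 0,"rz": 0,"hand": 0.0}]'

```text
time: 22.9
tool_pos: [0.4971, 0.164, 0.0668]
ee_rot: [-1.571, 0.001, -0.326]
wrist_force: [0.0, 0.2, -2.3]
width: 0.0236
```

Free descent, no contact. Continuing gently down to seat the cross plate.

Request:
play_rows --steps '[{"x": 0,"y": 0,"z": -0.006,"rx": 0,"ry": 0,"rz": 0,"hand": 0.0},{"x": 0,"y": 0,"z": -0.006,"rx": 0,"ry": 0,"rz": 0,"hand": 0.0},{"x": 0,"y": 0,"z": 0,"rx": 0,"ry": 0,"rz": 0,"hand": 0.0}]'

```text
time: 23.28
tool_pos: [0.497, 0.164, 0.0546]
ee_rot: [-1.572, 0.001, -0.326]
wrist_force: [-0.2, -0.3, -3.5]
width: 0.0235
```

Request:
play_rows --steps '[{"x": 0,"y": 0,"z": -0.002,"rx": 0,"ry": 0,"rz": 0,"hand": 0.0},{"x": 0,"y": 0,"z": 0,"rx": 0,"ry": 0,"rz": 0,"hand": 0.0}]'

```text
time: 23.52
tool_pos: [0.4976, 0.1641, 0.0534]
ee_rot: [-1.571, -0.0, -0.326]
wrist_force: [0.2, 0.1, -3.1]
width: 0.0238
```

Request:
play_rows --steps '[{"x": 0,"y": 0,"z": -0.001,"rx": 0,"ry": 0,"rz": 0,"hand": 0.0},{"x": 0,"y": 0,"z": 0,"rx": 0,"ry": 0,"rz": 0,"hand": 0.0}]'

```text
time: 23.78
tool_pos: [0.4978, 0.1642, 0.0526]
ee_rot: [-1.571, -0.001, -0.326]
wrist_force: [0.3, -0.6, -3.7]
width: 0.0238
```

Request:
play_rows --steps '[{"x": 0,"y": 0,"z": -0.001,"rx": 0,"ry": 0,"rz": 0,"hand": 0.0},{"x": 0,"y": 0,"z": 0,"rx": 0,"ry": 0,"rz": 0,"hand": 0.0}]'

```text
time: 24.02
tool_pos: [0.4978, 0.1641, 0.0525]
ee_rot: [-1.57, -0.001, -0.326]
wrist_force: [-2.5, -0.6, 4.3]
width: 0.024
```

Seated (force jumped by 7 N). Relaxing the push and opening.

Request:
play_rows --steps '[{"x": 0,"y": 0,"z": 0.001,"rx": 0,"ry": 0,"rz": 0,"hand": 0.0},{"x": 0,"y": 0,"z": 0,"rx": 0,"ry": 0,"rz": 0,"hand": 0.03},{"x": 0,"y": 0,"z": 0,"rx": 0,"ry": 0,"rz": 0,"hand": 0.05},{"x": 0,"y": 0,"z": 0,"rx": 0,"ry": 0,"rz": 0,"hand": 0.07},{"x": 0,"y": 0,"z": 0,"rx": 0,"ry": 0,"rz": 0,"hand": 0.07},{"x": 0,"y": 0,"z": 0,"rx": 0,"ry": 0,"rz": 0,"hand": 0.07},{"x": 0,"y": 0,"z": 0,"rx": 0,"ry": 0,"rz": 0,"hand": 0.07},{"x": 0,"y": 0,"z": 0,"rx": 0,"ry": 0,"rz": 0,"hand": 0.07}]'

```text
time: 25.02
tool_pos: [0.4976, 0.1641, 0.0524]
ee_rot: [-1.571, -0.0, -0.326]
wrist_force: [-0.3, 0.5, -0.3]
width: 0.07
```

Run:
```python
from bench import robot, snapshot
import cv2, numpy as np
s=snapshot("wrist"); cv2.imwrite("pics/w10.png",s["color"][:,:,::-1])
o=robot.get_obs();print(o["time"],o["tool_pos"],o["wrist_force"],o["width"])
```

```text
25.075 [0.49760947 0.16407968 0.05241546] [ 0.91851238  0.56219867 -0.01198831] 0.06996135230776145
```

View pics/w10.png

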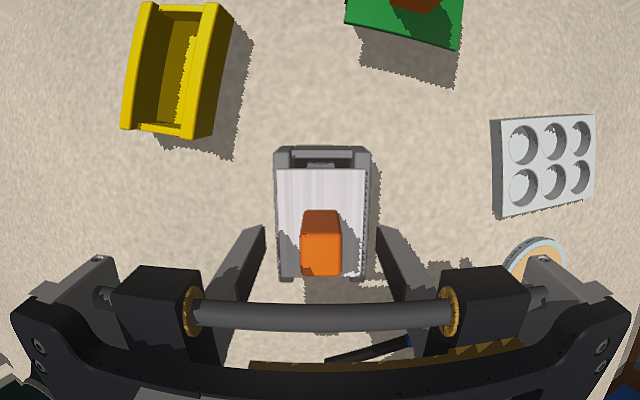

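The roller sits upright in the stand and the fingers are clear of the block. Lifting away and back for a final look.

Request:
play_rows --steps '[{"x": 0,"y": 0,"z": 0.01,"rx": 0,"ry": 0,"rz": 0,"hand": 0.07},{"x": 0,"y": 0,"z": 0.04,"rx": 0,"ry": 0,"rz": 0,"hand": 0.07},{"x": 0,"y": 0,"z": 0.05,"rx": 0,"ry": 0,"rz": 0,"hand": 0.09},{"x": -0.01,"y": -0.03,"z": 0.04,"rx": 0,"ry": 0,"rz": 0,"hand": 0.09},{"x": -0.01,"y": -0.03,"z": 0.03,"rx": 0,"ry": 0,"rz": 0,"hand": 0.09},{"x": 0,"y": 0,"z": 0,"rx": 0,"ry": 0,"rz": 0,"hand": 0.09},{"x": 0,"y": 0,"z": 0,"rx": 0,"ry": 0,"rz": 0,"hand": 0.09}]'

```text
time: 25.95
tool_pos: [0.4774, 0.1044, 0.2219]
ee_rot: [-1.571, 0.001, -0.326]
wrist_force: [0.2, -0.2, 0.4]
width: 0.09
```

Run:
```python
from bench import robot, snapshot
from seg import *
from prof import prof
o=robot.get_obs();print(o["time"],o["tool_pos"],o["wrist_force"])
s=snapshot("wrist"); P=cloud(s,True); m=orange(s); m[:, 430:]=0
cs=max(cv2.findContours(m,0,2)[0],key=cv2.contourArea);k=np.zeros_like(m);cv2.drawContours(k,[cs],-1,1,-1)
b=P[k>0];b=b[b[:,2]>.085];print("block",np.nanmean(b,axis=0))
hsv=cv2.cvtColor(s["color"],cv2.COLOR_RGB2HSV)
d=np.linalg.norm(P[...,:2]-[.4983,.1642],axis=2)
pl=P[(d<.055)&(hsv[...,2]>170)&(hsv[...,1]<25)];pl=pl[(pl[:,2]>.04)&(pl[:,2]<.06)];A=np.c_[pl[:,:2]-[.498,.164],np.ones(len(pl))]
print("plate slope/height",np.linalg.lstsq(A,pl[:,2],rcond=None)[0],len(pl),pl.mean(0))
t=snapshot("top");sc=snapshot("scene")
cv2.imwrite("pics/t1.png",t["color"][:,:,::-1]);cv2.imwrite("pics/w11.png",s["color"][:,:,::-1]);cv2.imwrite("pics/s1c.png",cv2.resize(sc["color"][150:290,170:470,::-1],None,fx=2.6,fy=2.6,interpolation=cv2.INTER_CUBIC))
```

```text
25.95 [0.47741193 0.10443904 0.22187426] [ 0.1896865  -0.17798393  0.39217956]
block [0.49695635 0.16319497 0.09509716]
plate slope/height [-0.00216569 -0.00076953  0.049297  ] 2132 [0.49520954 0.1701922  0.04929828]
```

View pics/w11.png

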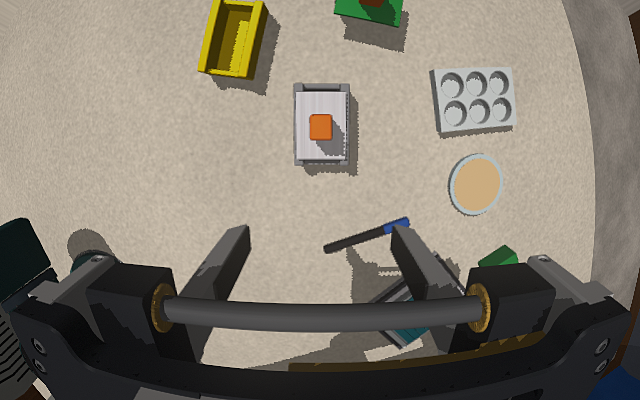

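View pics/s1c.png

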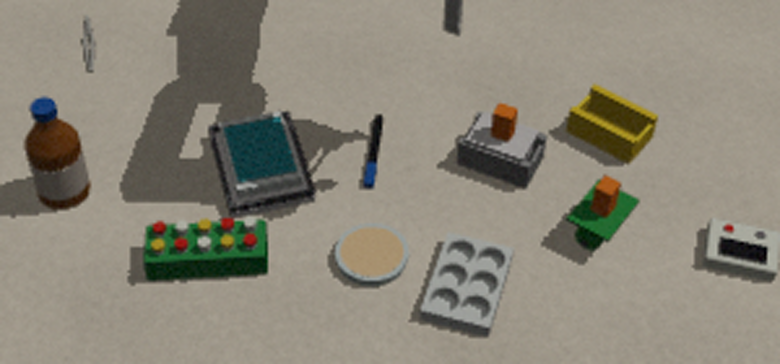

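Roller is upright (plate level within 0.002 rad, 49.3 mm high as at the start, block top 95 mm), and the bystanders are unmoved. Handing in.

```bash
python3 -c "
from bench import workorder
print(workorder.close_job())"
```

```text
the job is handed in; nothing more can be done
None
```

The job is done and handed in: all eight strips measured fully home, and the roller is back upright in its grey stand. It took about 26 s of the 72 s.

**Rolling:** I made two passes over the sheet. The wheel load, read from the wrist force plus the roller's weight, was about 11–14 N at every reading. It was read at the end of each move call, so brief peaks between readings would not show.

**Strips:** Depth readings before and after show every strip dropped 3.0–3.1 mm. They now lie on one straight line, 1.0–1.5 mm above the plate's end frames. The wheel height also repeated between the two passes.

**Roller:** It seated at gentle contact (about 7 N) before I let go. Afterwards its cross plate was level within about 0.002 rad and 49 mm high, as at the start. The gripper is clear and reads no force, and the bystanders look unmoved.

**Checks that disagreed or failed:**
- **Sheet height from two views:** this gave 36 mm against 42 mm by depth, because the arm was still settling in the first view. First contact agreed with 42 mm.
- **First strip-height script:** it had a unit slip in its windows, so I redid it.
- **First move call:** it was refused for missing keys, and nothing moved.

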